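# Make up the kiln-setting kit and the glaze-test kit

## Task

Make up the two kits from the ceramic stock on the bench. Kiln kit, in the tray with two bays: stand the tall post upright in the narrow bay and lay the ring flat in the wide bay. Glaze-test kit, in the tray with the jar: lay the four-armed stilt flat in the empty bay, points up, and drop the small grinding cylinder through the funnel into the jar; leave the short post, the glaze jar and the plaster bung where they are.

Things in the scene. Friction and masses are not known exactly. Their poses are not given: they have to be found in the camera images.
- tall_post: Tall kiln post: upright beige ceramic block, 30 x 30 mm square, 70 mm high, a dark hole drawn on its top (the post is solid to the touch). Origin: centre of its underside; z up; x and y square to its side faces. About 0.1 kg. Stands on the bench at the start, at any of the places shared by the stock.
- short_post: Short kiln post: like the tall one, 30 x 30 mm, but only 40 mm high. Origin: centre of its underside; z up. Not part of either kit: it stays where it stands.
- setter_ring: Setter ring: beige ceramic ring lying flat, 52 mm outer and 32 mm inner diameter, 22 mm high. Origin: on its axis, level with its underside; z up. It can be gripped across its outside. About 0.06 kg.
- cross_stilt: Four-armed stilt: beige ceramic plus-shape lying flat, 52 mm from arm tip to arm tip, arms 14 mm wide and 22 mm high, with a small 7 mm point on top of each arm (the points are drawn only). Origin: centre of its underside; x and y along the arms, z up. It can be gripped across two arm ends that face away from each other, which are flat. About 0.05 kg.
- grinding_cylinder: Grinding cylinder for the mill jar: small beige ceramic cylinder standing on end, 22 mm diameter, 26 mm high. Origin: centre of its underside; z up. About 0.03 kg.
- kiln_tray: Fixed wooden tray, 92 (x) by 168 mm (y), floor 5 mm up, walls 6 mm thick, tops 14 mm up. A cross wall parts it into a wide bay, 80 x 90 mm inside, centred at x 0, y -33 mm, and a narrow bay, 80 x 60 mm inside, centred at x 0, y +48 mm. Origin: centre of underside at bench level; z up.
- glaze_tray: Fixed wooden tray, 92 (x) by 204 mm (y), floor 5 mm up, walls 6 mm thick, tops 14 mm up. Empty bay, 80 x 86 mm inside, centred at x 0, y -53 mm. At x 0, y +60 mm stands a fixed white jar, 50 mm inside, inner floor 9 mm up, under a fixed steel funnel: rim 85 mm up, 84 mm inner diameter, narrowing to a 40 mm throat 52 mm up. Origin: centre of underside at bench level; z up.
- glaze_jar: Bystander: small lidded brown jar, 48 mm diameter, 52 mm high, among the stock. Origin: centre of its underside. It stays where it is.
- plaster_bung: Bystander: plaster mould stopper, an upturned cone frustum 38 mm across at the foot, 52 mm at the top, 42 mm high. Origin: centre of its underside. It stays where it is.
Mind the look-alikes: they are no part of the job. Leave any orange look-alike of the tall_post alone.

How it is judged (in metres and radians):
At the end, for the whole second after the job is handed in: Tall post in the narrow bay, ring in the wide bay, stilt in the glaze tray's bay: on the floor (within 4 mm), inside the walls, tilted under 0.15 rad. Grinding cylinder in the jar. All released, at rest. Short post, glaze jar, bung upright (0.3 rad), within 30 mm of their start (x of tall_post in the frame of kiln_tray between -0.027 and 0.027 m and y of tall_post in the frame of kiln_tray between 0.031 and 0.065 m and z of each of tall_post, setter_ring in the frame of kiln_tray below 0.009 m and angle between each of tall_post, setter_ring, cross_stilt's own z axis and vertical below 0.15 rad and x of setter_ring in the frame of kiln_tray between -0.017 and 0.017 m and y of setter_ring in the frame of kiln_tray between -0.055 and -0.011 m and x of cross_stilt in the frame of glaze_tray between -0.021 and 0.021 m and y of cross_stilt in the frame of glaze_tray between -0.074 and -0.032 m and z of cross_stilt in the frame of glaze_tray below 0.009 m and x of grinding_cylinder in the frame of glaze_tray between -0.025 and 0.025 m and y of grinding_cylinder in the frame of glaze_tray between 0.035 and 0.085 m and z of grinding_cylinder in the frame of glaze_tray below 0.045 m and linear speed of each of tall_post, setter_ring, cross_stilt, grinding_cylinder below 0.02 m/s and angular speed of each of tall_post, setter_ring, cross_stilt, grinding_cylinder below 0.5 rad/s and distance of each of short_post, glaze_jar, plaster_bung from where it was at the start of the episode below 0.03 m and angle between each of short_post, glaze_jar, plaster_bung's own z axis and vertical below 0.3 rad); the robot touches nothing.
It fails at once if the short post is shifted more than 30 mm or knocked over (distance of short_post from where it was at the start of the episode above 0.03 m or angle between short_post's own z axis and vertical above 0.5 rad).
It fails at once if the glaze jar is shifted more than 30 mm or knocked over (distance of glaze_jar from where it was at the start of the episode above 0.03 m or angle between glaze_jar's own z axis and vertical above 0.5 rad).
It fails at once if the plaster bung is shifted more than 30 mm or knocked over (distance of plaster_bung from where it was at the start of the episode above 0.03 m or angle between plaster_bung's own z axis and vertical above 0.5 rad).
It also fails if it takes over 99 s, if anything falls off the work surface, if the arm or the gripper's body presses on something with over 40 N, if the wrist force passes 120 N, or if a joint passes its speed limit or range.

## Robot

A 6-joint arm with a two-finger parallel gripper is mounted at the origin on the work surface. World frame = base frame: x ahead of the robot, y to its left, z up, the work surface at z = 0. Lengths are in mm, angles in rad, forces in N, time in s.
With the tool pointing down it reaches from about 325 to 775 mm from the base axis. Payload 5.5 kg.
Tool frame: the origin (TCP) lies at the centre of the arm's flange, where the gripper is bolted on; the fingertips stand 182 mm ahead of it and the grasp point (between the pads) lies 163 mm ahead of it; x points along the fingers, z is the direction in which the jaws open and shut, and the axes are right-handed (so a half turn about x gives the same grasp; the last joint's range is limited). The gripper opens to 88 mm and grips with 3 to 60 N. Pads are 20 mm wide; open, the fingers measure 115 mm over their backs; the gripper's body (75 mm by 178 mm) begins 61 mm behind the grasp point.
Start: joints at [-1.223, 0.091, 1.231, -0, 1.82, -0.057], TCP at [236.302, -551.524, 404.631] pointing down, gripper open.
Joint ranges: [-2.87, 2.87], [-0.86, 2.18], [0.17, 2.46], [-1.51, 4.65], [0.06, 2.69], [-2.65, 2.65]. Speed limits (rad/s): [2.57, 2.57, 3.01, 3.14, 3.14, 3.14].

## Interface

Orientations are given as a rotation vector (axis times angle).
In Python, from bench import robot, effector, kin, sensors, cams, ticket gives the robot as it stands. Calls block until the motion is done:
- robot.move_ptp(position, orientation): joint-space move of the TCP to a pose.
- robot.line_to(position, ori=None, velocity=150): straight line of the TCP; ori=None keeps the orientation; velocity is the mean speed in mm/s.
- robot.set_joints(angles): joint-space move.
- effector.release() and effector.gripper_close(effort=None): open the fingers fully, or close them until they stop; effort is the grip in N (None keeps the last).
- robot.hold(seconds).
- kin.inverse_kinematics(position, orientation): joint angles nearest the present ones, or None.
- sensors.read_state(): the state.
- cams.grab_frame(name): name is "scene" or "side" or "wrist"; returns a dict with "pixels" (480x640x3 uint8, blue, green, red), "depth" (480x640 float32, mm along the optical axis (not along the pixel's ray), 0 where there is no reading), "K" (3x3 intrinsics, pixels), "k1" (the pictures are not rectified: a ray, as slopes to the right and down, at radius r is drawn at 1 + k1 r^2 times it, then the intrinsics apply), "origin" and "orientation" of the camera in the world; the wrist camera has in their place "T_tool_cam" (4x4, takes a point from camera to tool coordinates, whose origin is the TCP and whose axes are the tool frame's). Camera axes: x right, y down, z forward; pixel columns grow to the right and rows downward; lengths in mm; the calibration is good to about 2 mm. A picture is of the moment at which its call begins: read the wrist's pose just before it.
A pose or a line that the arm cannot do raises robot.Unreachable and nothing moves.
- ticket.job_done(): hands the job in, once; it reports no verdict.
The state is a dict: "time": time; "qpos": joint angles; "joint_vel": joint speeds; "effort": joint torques, N m; "ee_pos": TCP position; "eef_rot": TCP orientation; "wrist_force": force on the tool from outside, world axes, zero at the start; "moment": the same for the moment, N m; "finger_gap": finger opening in mm.
Only numpy, scipy, OpenCV 4.12 (cv2) and the standard library are available. Lean on these libraries where they do the work, as an engineer would, in place of code of your own. Each camera call takes 0.05 s, during which the arm holds its last target.

## Working session

There is one attempt and no reset: what is moved stays moved. The work goes in short steps, each a Python script; the robot and the scene stay as the last script left them, time stands still between calls to the robot, and variables do not carry over. Pictures are saved under pics/ and viewed, and the job is handed in when it is done.

```bash
ls; mkdir -p pics; python3 - <<'E'
from bench import robot, effector, kin, sensors, cams, ticket
import cv2,numpy as np
for n in ["scene","side","wrist"]:
    s=sensors.read_state()
    f=cams.grab_frame(n); cv2.imwrite(f"pics/{n}0.png",f["pixels"]); np.savez(f"{n}0.npz",ee=s["ee_pos"],rot=s["eef_rot"],**f)
    print(n,f["K"].tolist(),f["k1"],f.get("origin"),f.get("orientation"),f.get("T_tool_cam"))
print(s)
E
```

```text
pics
scene [[477.59515611970573, 0.0, 322.60411109652017], [0.0, 477.59515611970573, 246.46590429838182], [0.0, 0.0, 1.0]] 0.024049208136872825 [1325.15637508  101.10565426  553.08395418] [-1.53548251 -1.68345461  0.94248989] None
side [[445.5850802105123, 0.0, 326.078309821792], [0.0, 445.5850802105123, 242.22796448582335], [0.0, 0.0, 1.0]] -0.024879876489145844 [402.46267859 756.47553425 584.185243  ] [-0.25166719  2.73035502 -1.39315366] None
wrist [[336.47271837062254, 0.0, 323.89440063561386], [0.0, 336.47271837062254, 241.19890926226225], [0.0, 0.0, 1.0]] 0.012474793204567028 None None [[ 7.85871956e-04 -2.48424849e-01  9.68650854e-01  1.98046990e+01]
 [ 8.26433569e-04 -9.68650661e-01 -2.48425470e-01  6.75046721e+01]
 [ 9.99999350e-01  9.95756192e-04 -5.55928755e-04 -1.24334314e+00]
 [ 0.00000000e+00  0.00000000e+00  0.00000000e+00  1.00000000e+00]]
{'time': 0.1, 'qpos': array([-1.22270704e+00,  9.17896070e-02,  1.23173909e+00, -1.83082375e-06,
        1.81977570e+00, -5.67129520e-02]), 'joint_vel': array([-1.35581951e-03, -1.33781526e-03, -3.36649217e-03,  2.12747876e-04,
       -2.48853907e-04, -9.54047676e-05]), 'effort': array([ 2.51810838e-03, -4.47857702e+01, -4.07568848e+01,  7.00967177e-02,
        2.84593692e-02, -1.24202820e-04]), 'ee_pos': array([ 236.3137371 , -551.56881257,  403.63094898]), 'eef_rot': array([ 0.90708018,  1.37534539, -0.90540044]), 'wrist_force': array([-0.15908732, -0.03185923, -0.3378267 ]), 'moment': array([-0.06676559, -0.0180185 , -0.0114051 ]), 'finger_gap': 88.05766760935896}
```

View pics/scene0.png

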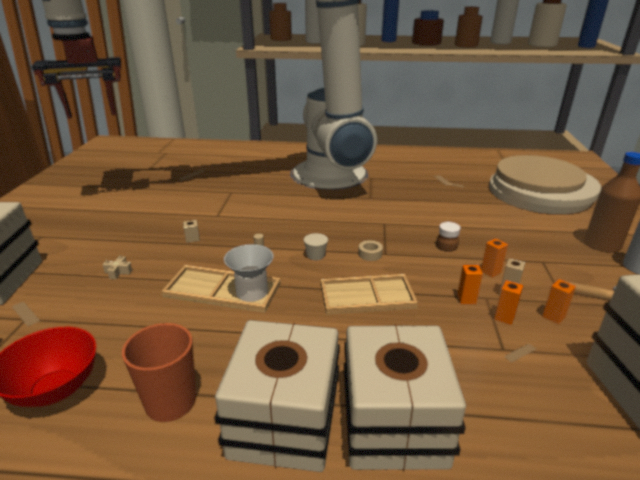

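View pics/side0.png

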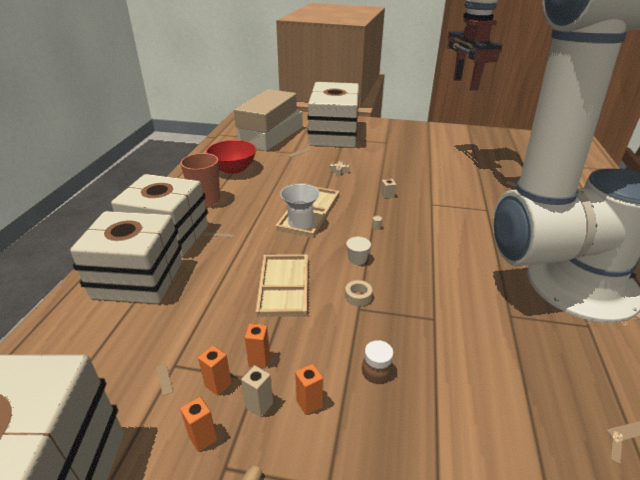

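View pics/wrist0.png

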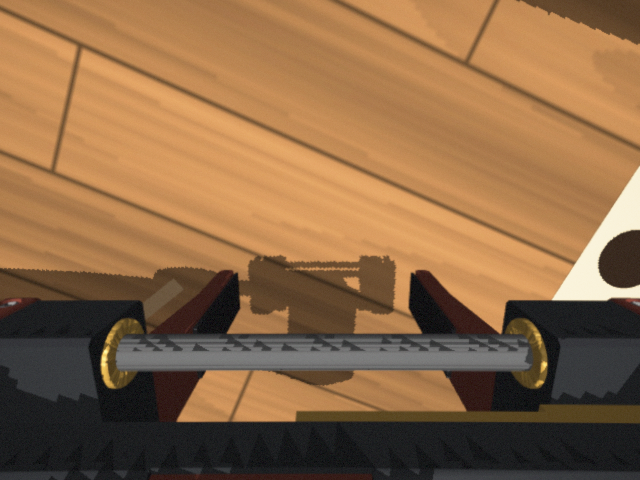

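The scene image shows the beige post at (513,272) with four orange look-alikes at (494,258), (470,284), (509,302) and (559,300). The short post is at (191,231) and the cylinder at (259,239), with the bung at (316,246) and the ring at (371,250). The stilt is at (118,267), the glaze jar at (448,237), the glaze tray around (222,286) and the kiln tray around (368,293). Next I'll measure these and crop in closer.

```bash
cat > h.py <<'E'
import numpy as np,cv2
from scipy.spatial.transform import Rotation as R
def campose(f,ee=None,rot=None):
    if f.get("origin") is not None and np.array(f["origin"]).dtype!=object and 'origin' in f:
        return R.from_rotvec(f["orientation"]).as_matrix(),np.array(f["origin"])
    T=np.array(f["T_tool_cam"]); Rt=R.from_rotvec(rot).as_matrix()
    return Rt@T[:3,:3],Rt@T[:3,3]+ee
def rays(f,uv):
    K=np.array(f["K"]);k=float(f["k1"])
    d=(np.atleast_2d(uv).astype(float)-K[:2,2])/K[0,0]
    p=d.copy()
    for _ in range(20): p=d/(1+k*(p**2).sum(1,keepdims=True))
    return np.c_[p,np.ones(len(p))]
def cloud(f,ee=None,rot=None,step=1):
    Rm,o=campose(f,ee,rot)
    v,u=np.mgrid[0:480:step,0:640:step]
    r=rays(f,np.c_[u.ravel(),v.ravel()]);z=f["depth"][::step,::step].ravel()
    return ((r*z[:,None])@Rm.T+o).reshape(u.shape+(3,)),z.reshape(u.shape)>0
def on_plane(f,uv,z,ee=None,rot=None):
    Rm,o=campose(f,ee,rot);d=rays(f,uv)@Rm.T
    return o+d*((z-o[2])/d[:,2])[:,None]
def ld(n):
    return dict(np.load(n,allow_pickle=True))
E
python3 - <<'E'
from h import *
objs={"scene":dict(tall=(513,272),short=(191,231),cyl=(259,239),bung=(316,246),ring=(371,250),stilt=(118,267),gjar=(448,237),gtray=(222,286),ktray=(368,293))}
f=ld("scene0.npz");P,ok=cloud(f)
g=ld("side0.npz");Q,ok2=cloud(g)
# heightmap from both
for nm,X,ok,im in(("scene",P,ok,f["pixels"]),("side",Q,ok2,g["pixels"])):
    # orthographic top map x 250..800, y -500..450, 1mm->
    m=np.zeros((600,1000,3),np.uint8);hz=np.full((600,1000),-99.)
    a=X[ok];c=im[ok]
    i=(a[:,0]-250).astype(int);j=(450-a[:,1]).astype(int)
    s=(i>=0)&(i<600)&(j>=0)&(j<1000)&(a[:,2]<150)
    o=np.argsort(a[s,2]);m[i[s][o],j[s][o]]=c[s][o];hz[i[s][o],j[s][o]]=a[s,2][o]
    m=cv2.dilate(m,np.ones((3,3)))
    cv2.imwrite(f"pics/top_{nm}.png",cv2.resize(m,(800,480)))
    bb=a[s];print(nm,"table z med",np.median(bb[:,2]))
for k,(u,v) in objs["scene"].items():
    print(k,P[v,u].round())
E
```

```text
scene table z med 0.5385452614051474
side table z med -1.7074292663047572
tall [573. 384.  59.]
short [ 429. -272.   28.]
cyl [ 438. -117.   22.]
bung [485.  13.  40.]
ring [461. 128.  22.]
stilt [ 567. -376.   18.]
gjar [414. 292.  36.]
gtray [ 592. -159.    4.]
ktray [589. 123.   4.]
```

```bash
python3 - <<'E'
import cv2
a=cv2.imread("pics/scene0.png");b=cv2.imread("pics/side0.png")
cv2.imwrite("pics/c1.png",cv2.resize(a[215:330,430:590],None,fx=5,fy=5,interpolation=2))
cv2.imwrite("pics/c2.png",cv2.resize(a[215:320,95:425],(800,255),interpolation=2))
E
```

```text
(no output)
```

View pics/c1.png

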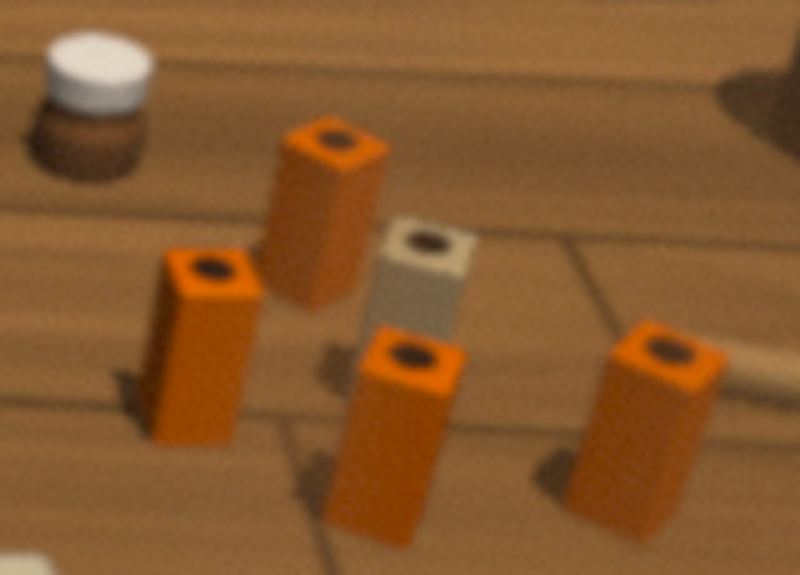

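View pics/c2.png

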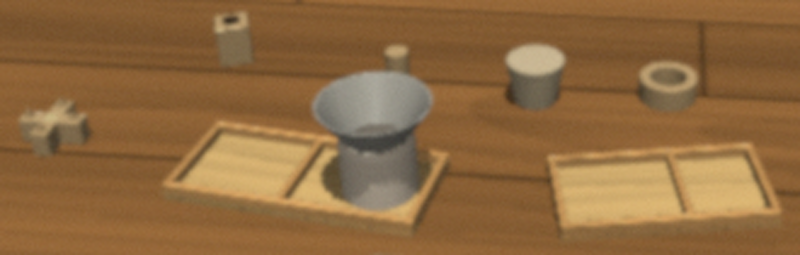

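View pics/top_side.png

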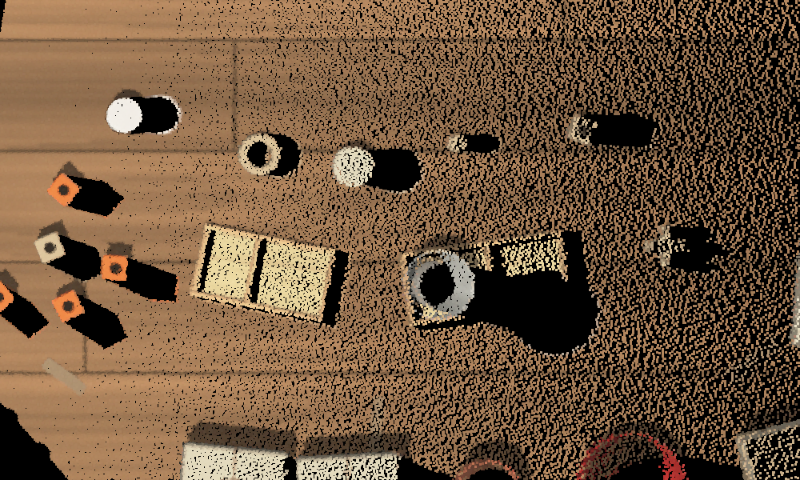

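```bash
cat >> h.py <<'E'
def down(phi):
    z=np.array([np.cos(phi),np.sin(phi),0]);x=np.array([0,0,-1.]);y=np.cross(z,x)
    return R.from_matrix(np.c_[x,y,z]).as_rotvec()
E
python3 - <<'E'
from h import *
from bench import robot, effector, kin, sensors, cams, ticket
s=sensors.read_state();M=R.from_rotvec(s["eef_rot"]).as_matrix();print(M.round(3), np.arctan2(M[1,2],M[0,2]))
for p,phi in [((480,-200,420),None),((460,230,420),None)]:
    for phi in np.arange(-np.pi,np.pi,np.pi/4):
        q=kin.inverse_kinematics(list(p),down(phi)); print(p,round(phi,2),None if q is None else np.round(q,2))
E
```

```text
[[-0.001  0.919  0.394]
 [ 0.001  0.394 -0.919]
 [-1.     0.    -0.001]] -1.1659957522301387
(480, -200, 420) -3.14 None
(480, -200, 420) -2.36 [-0.46 -0.12  1.41 -0.    1.85  1.9 ]
(480, -200, 420) -1.57 [-0.46 -0.12  1.41 -0.    1.85  1.11]
(480, -200, 420) -0.79 [-0.46 -0.12  1.41 -0.    1.85  0.33]
(480, -200, 420) 0.0 [-0.46 -0.12  1.41  0.    1.85 -0.46]
(480, -200, 420) 0.79 [-0.46 -0.12  1.41  0.    1.85 -1.25]
(480, -200, 420) 1.57 [-0.46 -0.12  1.41  0.    1.85 -2.03]
(480, -200, 420) 2.36 None
(460, 230, 420) -3.14 None
(460, 230, 420) -2.36 None
(460, 230, 420) -1.57 [ 0.4  -0.14  1.43 -0.    1.85  1.97]
(460, 230, 420) -0.79 [ 0.4  -0.14  1.43 -0.    1.85  1.18]
(460, 230, 420) 0.0 [ 0.4  -0.14  1.43 -0.    1.85  0.4 ]
(460, 230, 420) 0.79 [ 0.4  -0.14  1.43 -0.    1.85 -0.39]
(460, 230, 420) 1.57 [ 0.4  -0.14  1.43  0.    1.85 -1.17]
(460, 230, 420) 2.36 [ 0.4  -0.14  1.43  0.    1.85 -1.96]
```

```bash
python3 - <<'E'
from h import *
from bench import robot, effector, kin, sensors, cams, ticket
for n,p in (("wa",(430,-230,420)),("wb",(430,230,420))):
    robot.move_ptp(list(p),down(-np.pi/2)); robot.hold(0.2)
    s=sensors.read_state();f=cams.grab_frame("wrist");print(s["time"],s["ee_pos"])
    cv2.imwrite(f"pics/{n}.png",f["pixels"]);np.savez(n+".npz",ee=s["ee_pos"],rot=s["eef_rot"],**f)
E
```

```text
1.75 [ 429.81995312 -230.78529709  419.78291505]
3.6833 [430.37657488 229.30873457 419.97274168]
```

View pics/wa.png

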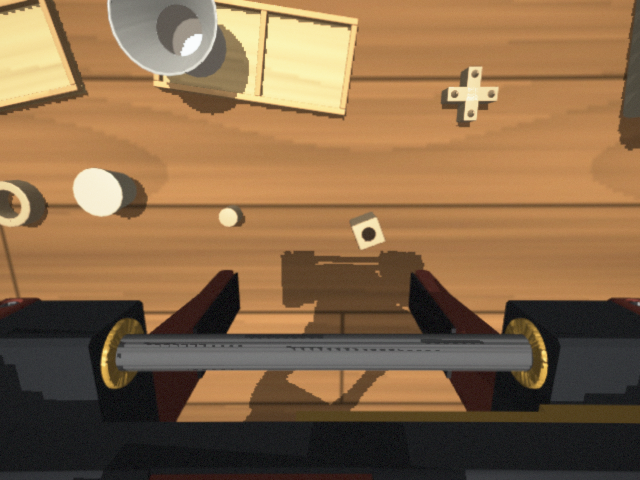

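View pics/wb.png

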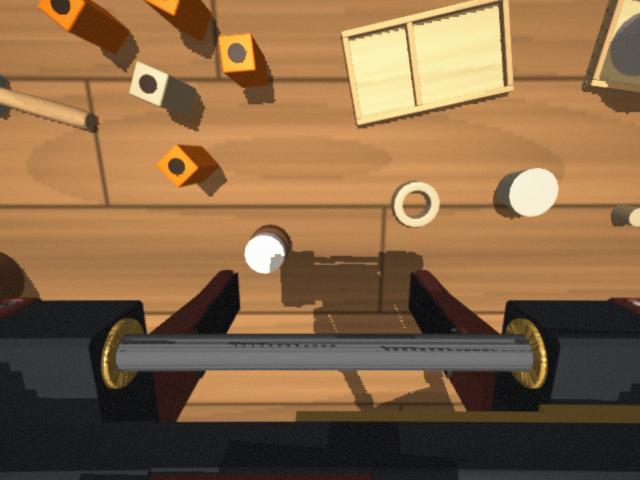

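Both wrist views are clear. In wa, the stilt is at (472,94), the short post at (369,232), the cylinder at (229,217), and the glaze tray and funnel are at the top left. In wb, the beige tall post is at (152,86) with orange posts around it, the ring is at (416,204), and the kiln tray is at (428,62).

```bash
cat > meas.py <<'E'
from h import *
f={n:ld(n+".npz") for n in("wa","wb")}
C={n:cloud(f[n],f[n]["ee"],f[n]["rot"]) for n in f}
def comp(n,uv,lo,hi,win=45):
    P,ok=C[n];u,v=uv
    m=((P[...,2]>lo)&(P[...,2]<hi)&ok).astype(np.uint8)
    w=np.zeros_like(m);w[max(0,v-win):v+win,max(0,u-win):u+win]=1
    k,l=cv2.connectedComponents(m*w)
    ids=l[max(0,v-win):v+win,max(0,u-win):u+win];c=np.bincount(ids[ids>0]).argmax()
    pts=P[l==c];r=cv2.minAreaRect(pts[:,:2].astype(np.float32))
    print(n,uv,"n",len(pts),"z %.1f"%np.median(pts[:,2]),"c",np.round(r[0],1),"size",np.round(r[1],1),"ang",round(r[2],1),"mean",pts[:,:2].mean(0).round(1),"minEncl",np.round(cv2.minEnclosingCircle(pts[:,:2].astype(np.float32))[1],1))
    return pts,r
if __name__=="__main__":
    for n in C:
        P,ok=C[n];z=P[150:250,150:600,2][ok[150:250,150:600]];print(n,"table",np.median(z[abs(z)<15]))
    for a in [("wa",(472,94),12,40),("wa",(369,232),33,50),("wa",(229,217),20,40),("wa",(100,192),36,60),("wb",(528,192),36,60),("wb",(152,86),62,80),("wb",(416,204),16,40),("wb",(266,253),46,70),("wb",(180,165),62,80),("wb",(236,52),62,80),("wb",(62,6),62,80),("wa",(165,30),75,100,70),("wb",(180,2),60,80)]:
        try: comp(*a)
        except Exception as e: print(a,e)
E
python3 meas.py
python3 - <<'E'
import cv2
a=cv2.imread("pics/wa.png");b=cv2.imread("pics/wb.png")
cv2.imwrite("pics/d1.png",cv2.resize(a[0:130,100:370],None,fx=2.96,fy=2.96,interpolation=2))
cv2.imwrite("pics/d2.png",cv2.resize(b[0:140,330:530],None,fx=4,fy=4,interpolation=2))
cv2.imwrite("pics/d3.png",cv2.resize(b[0:200,30:280],None,fx=3,fy=3,interpolation=2))
E
```

```text
wa table 0.0841920166317891
wb table 0.11595604781342672
wa (472, 94) n 1446 z 21.9 c [ 557.4 -383.1] size [45.3 44.4] ang 45.2 mean [ 557.4 -381.6] minEncl 26.6
wa (369, 232) n 741 z 40.1 c [ 412.8 -277.4] size [30.3 29.9] ang 21.6 mean [ 413.6 -277. ] minEncl 20.0
wa (229, 217) n 301 z 26.1 c [ 428.6 -120.6] size [20.9 21. ] ang 42.7 mean [ 428.8 -121.4] minEncl 10.9
wa (100, 192) n 1929 z 42.3 c [457.9   8.9] size [50.4 50.4] ang 1.0 mean [458.5   8. ] minEncl 25.7
wb (528, 192) n 1959 z 41.7 c [458.2   9.6] size [51.7 50.6] ang 88.8 mean [458.9  10.9] minEncl 26.3
wb (152, 86) n 1336 z 70.4 c [558.7 388.1] size [31.3 30.4] ang 67.7 mean [558.3 386.9] minEncl 20.4
wb (416, 204) n 1082 z 21.8 c [442.9 126.5] size [49.9 51.8] ang 1.3 mean [443.5 126.9] minEncl 26.4
wb (266, 253) n 1213 z 52.1 c [393.4 295.6] size [42.5 42.1] ang 79.1 mean [394.1 295.1] minEncl 21.6
wb (180, 165) n 1120 z 70.2 c [486.9 371.2] size [30.6 30.4] ang 40.9 mean [487.3 369.8] minEncl 20.3
wb (236, 52) n 1333 z 70.3 c [584.  307.6] size [30.  30.4] ang 4.8 mean [583.3 306.8] minEncl 19.9
wb (62, 6) n 1148 z 70.3 c [620.1 453.4] size [31.4 31.1] ang 48.2 mean [614.6 450.8] minEncl 20.5
wa (165, 30) n 2078 z 82.2 c [591.4 -97.1] size [59.  89.9] ang 0.2 mean [589.6 -86.4] minEncl 45.0
wb (180, 2) n 482 z 69.6 c [619.2 367.2] size [14.5 33.1] ang 5.1 mean [619.9 363.8] minEncl 16.6
```

View pics/d1.png

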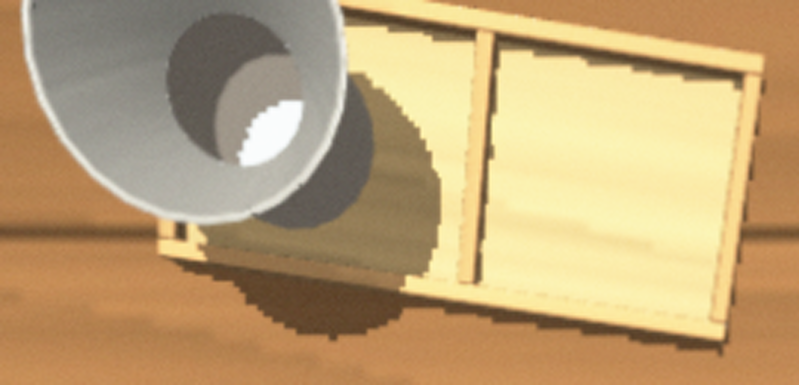

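View pics/d2.png

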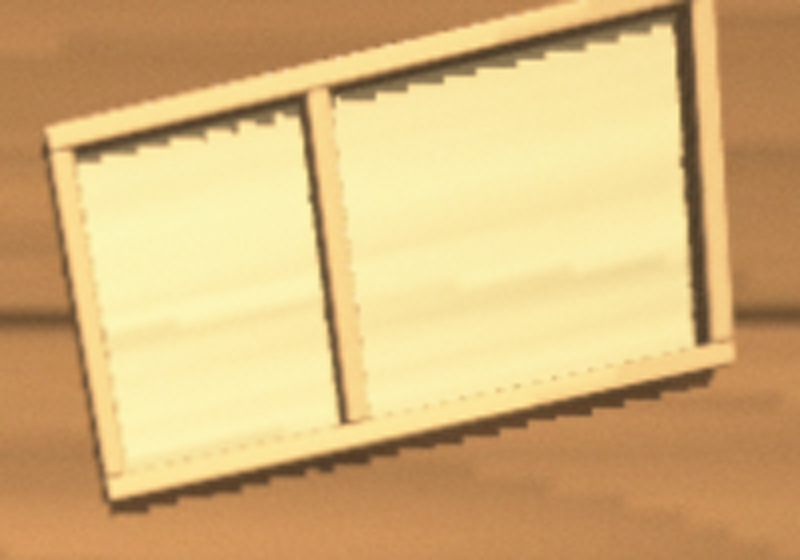

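View pics/d3.png

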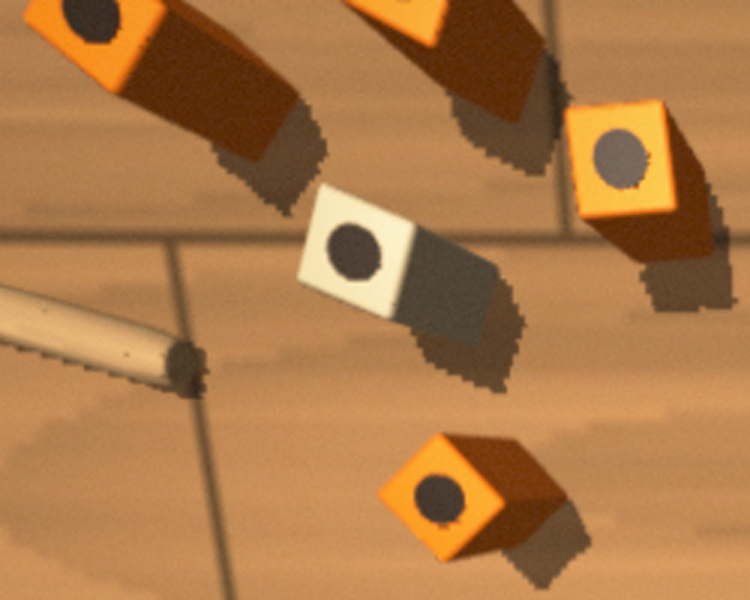

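```bash
cat > tr.py <<'E'
from meas import *
def fit(model,meas):
    m=np.array(model,float);q=np.array(meas)[:,:2]
    mc=m.mean(0);qc=q.mean(0)
    a=m-mc;b=q-qc
    th=np.arctan2((a[:,0]*b[:,1]-a[:,1]*b[:,0]).sum(),(a*b).sum())
    Rm=np.array([[np.cos(th),-np.sin(th)],[np.sin(th),np.cos(th)]])
    t=qc-Rm@mc
    print("th deg",np.degrees(th).round(2),"t",t.round(1),"res",(q-(m@Rm.T+t)).round(1).tolist())
    return th,t,Rm
g=f["wb"];px=np.array([(45,130),(112,500),(735,352),(318,92),(352,420)])/4+[330,0]-.4
kw=on_plane(g,px,14,g["ee"],g["rot"])
K=fit([(46,84),(-46,84),(-46,-84),(40,15),(-40,15)],kw)
g=f["wa"];px=np.array([(763,55),(723,338),(160,252),(486,32),(470,283)])/2.96+[100,0]-.4
gw=on_plane(g,px,14,g["ee"],g["rot"])
G=fit([(46,-102),(-46,-102),(-46,102),(40,-7),(-40,-7)],gw)
def T(F,x,y): return F[2]@np.array([x,y])+F[1]
print("funnel c",T(G,0,60))
# rim circle from depth
P,ok=C["wa"];m=ok&(P[...,2]>82)&(P[...,2]<95);m[:,250:]=0;m[100:]=0
pp=P[m][:,:2];
from scipy.optimize import least_squares
r=cv2.convexHull(pp.astype(np.float32))[:,0];r=r[r[:,0]<600]
s=least_squares(lambda p:np.hypot(r[:,0]-p[0],r[:,1]-p[1])-p[2],[600,-95,43],loss="soft_l1");print("rim",s.x,len(r))
# stilt
pts,_=comp("wa",(472,94),17,30)
pp=pts[:,:2];best=None
def cost(p):
    c,s=np.cos(p[2]),np.sin(p[2]);d=pp-p[:2];x=abs(d@[c,s]);y=abs(d@[-s,c])
    A=lambda x,y:np.maximum(np.maximum(x-26,y-7),0)
    return np.minimum(A(x,y),A(y,x))
for a in np.radians(np.arange(0,90,10)):
    s=least_squares(cost,[557.4,-383,a])
    if best is None or s.cost<best.cost:best=s
print("stilt",best.x[:2],np.degrees(best.x[2])%90,best.cost)
# orange posts in the scene frame
fs=ld("scene0.npz")
for n,X in(("scene",cloud(fs)),("side",cloud(ld("side0.npz")))):
    P,ok=X;C[n]=X
for a in [("scene",(513,268),64,80,18),("scene",(494,242),64,80,15),("scene",(470,268),64,80,15),("scene",(509,286),64,80,15),("scene",(559,285),64,80,18)]: comp(*a)
E
python3 tr.py
```

```text
th deg 12.31 t [591.3 122.3] res [[-0.5, -0.9], [0.5, -0.6], [1.0, 0.5], [-1.1, -1.0], [0.0, 1.9]]
th deg -7.96 t [ 598.4 -156.9] res [[-0.4, 1.2], [0.5, 0.7], [0.7, -0.6], [-0.8, 0.2], [-0.0, -1.4]]
funnel c [606.73311801 -97.49055001]
rim [606.7406559  -97.39205456  44.89389488] 25
wa (472, 94) n 1336 z 22.0 c [ 557.4 -383.1] size [45.3 44.4] ang 45.2 mean [ 557.5 -382.3] minEncl 26.4
stilt [ 557.45927071 -383.02065305] 0.16086313164112376 0.32604434491814727
scene (513, 268) n 188 z 70.0 c [562.6 388.2] size [29.7 31.8] ang 68.6 mean [565.  387.1] minEncl 19.5
scene (494, 242) n 166 z 69.8 c [489.6 371.4] size [31.6 32. ] ang 42.8 mean [493.  370.8] minEncl 19.6
scene (470, 268) n 211 z 70.0 c [587.9 306.7] size [30.1 31.9] ang 5.3 mean [590.4 306.1] minEncl 20.5
scene (509, 286) n 230 z 70.1 c [634.5 365.9] size [29.4 34.1] ang 62.7 mean [638.1 364.5] minEncl 20.2
scene (559, 285) n 260 z 70.2 c [622.5 453.1] size [31.6 33.5] ang 50.4 mean [626.7 451.5] minEncl 20.8
```

```bash
cat > act.py <<'E'
from h import *
from bench import robot, effector, kin, sensors, cams, ticket
def pick(xy,phi,gz,clear,effort=20,up=None):
    robot.move_ptp([xy[0],xy[1],clear+163],down(phi))
    robot.line_to([xy[0],xy[1],gz+163+25],velocity=180)
    robot.line_to([xy[0],xy[1],gz+163],velocity=60)
    effector.gripper_close(effort);s=sensors.read_state();print("gap",round(s["finger_gap"],1),"ee",s["ee_pos"].round(1))
    robot.line_to([xy[0],xy[1],(up or clear)+163],velocity=150)
    s=sensors.read_state();print("t",round(s["time"],2),"gap after lift",round(s["finger_gap"],1),s["wrist_force"].round(1))
def snap(n):
    s=sensors.read_state();f=cams.grab_frame("wrist");cv2.imwrite(f"pics/{n}.png",f["pixels"]);np.savez(n+".npz",ee=s["ee_pos"],rot=s["eef_rot"],**f)
def place(xy,phi,gz,clear,out=None):
    robot.move_ptp([xy[0],xy[1],clear+163],down(phi))
    robot.line_to([xy[0],xy[1],gz+163+15],velocity=150)
    robot.line_to([xy[0],xy[1],gz+163],velocity=40)
    robot.hold(0.2);s=sensors.read_state();print("at",s["ee_pos"].round(1),"F",s["wrist_force"].round(1),"gap",round(s["finger_gap"],1))
    effector.release();robot.hold(0.15)
    robot.line_to([xy[0],xy[1],(out or clear)+163],velocity=180)
    print("t",round(sensors.read_state()["time"],2))
d=np.radians
thK,tK=d(12.31),np.array([591.3,122.3]);thG,tG=d(-7.96),np.array([598.4,-156.9])
def rot(th,x,y): return np.array([np.cos(th)*x-np.sin(th)*y,np.sin(th)*x+np.cos(th)*y])
KT=lambda x,y:tK+rot(thK,x,y)
GT=lambda x,y:tG+rot(thG,x,y)
E
python3 - <<'E'
from act import *
pick((443,126.6),thK,31,130)
place(KT(0,-33),thK,37,120,out=160)
snap("k1")
E
```

```text
gap 50.2 ee [443.  126.6 194.1]
t 8.07 gap after lift 50.5 [ 0.7 -0.6 -1.1]
at [598.4  90.1 200. ] F [ 1.6  0.3 -0.9] gap 50.6
t 11.82
```

View pics/k1.png

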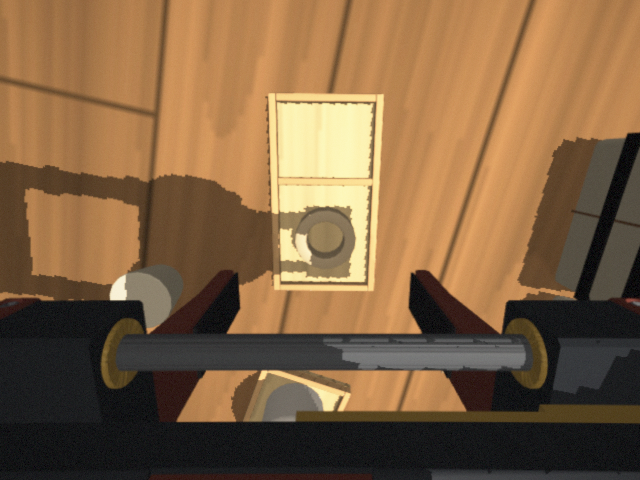

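The ring lies flat in the wide bay at (325,238). The tall post is next, with the jaws along 68° so the fingers go down between the orange posts.

```bash
python3 - <<'E'
from act import *
pick((558.7,388.0),d(67.9),48,160,effort=30)
place(KT(0,48),thK+np.pi/2,54,165)
robot.move_ptp([440,60,420],down(-0.0+thK));robot.hold(.1);snap("k2")
f=cams.grab_frame("side");cv2.imwrite("pics/k2s.png",f["pixels"])
E
```

```text
gap 29.7 ee [558.7 388.  211. ]
t 16.04 gap after lift 29.7 [ 0.5  0.7 -1.8]
at [581.1 169.2 217.1] F [ 0.3  0.6 -1.4] gap 29.9
t 20.37
```

View pics/k2.png

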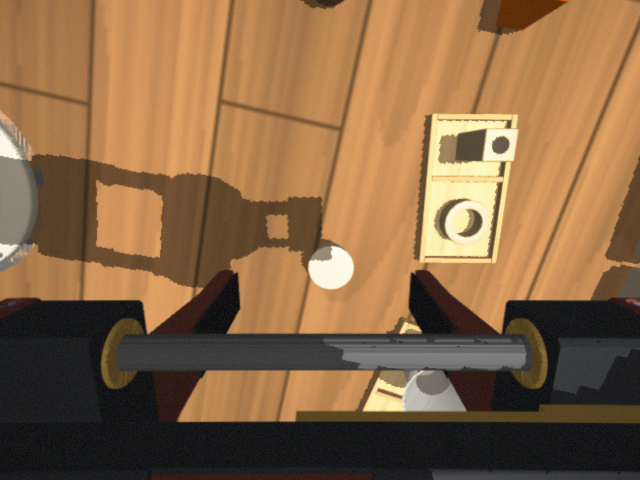

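View pics/k2s.png

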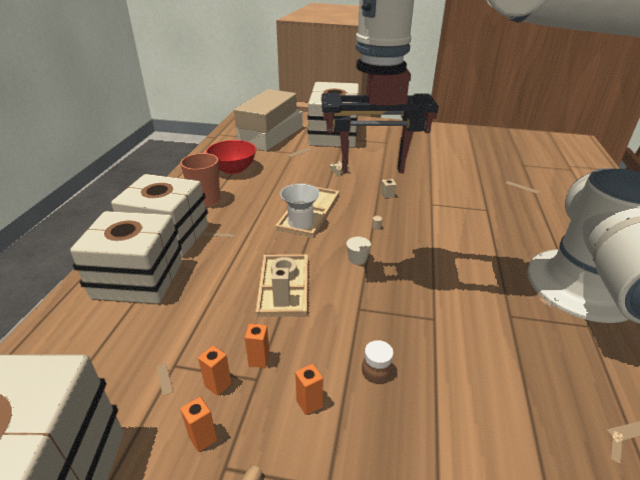

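The kiln kit is in place: the tall post is upright in the narrow bay at (500,146), the ring is at (466,221), and the orange posts haven't moved. I'll do the glaze-test kit next.

```bash
python3 - <<'E'
from act import *
pick((557.5,-383.0),0.0,31,150,effort=20)
place(GT(0,-53),thG,37,150,out=170)
snap("g1")
E
```

```text
gap 51.8 ee [ 557.5 -383.   194.2]
t 26.38 gap after lift 51.5 [-0.2 -0.3 -1.3]
at [ 591.1 -209.4  200. ] F [ 0.2 -0.1 -0.1] gap 51.8
t 30.43
```

View pics/g1.png

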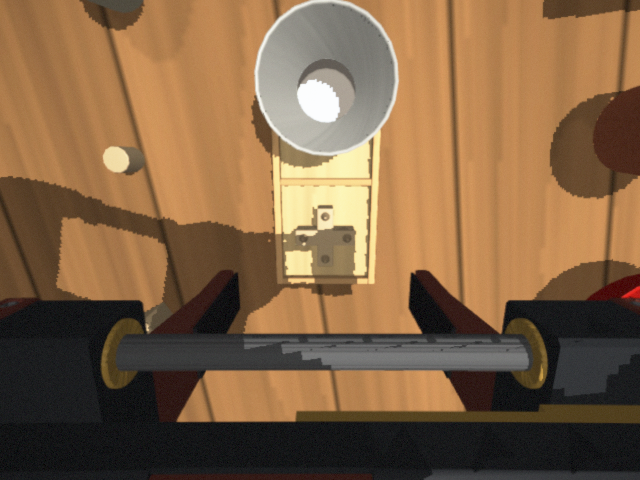

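The stilt is flat in the bay at (325,238) with its points up, and the funnel opening at (326,78) is clear. The cylinder is last.

```bash
python3 - <<'E'
from act import *
pick((428.7,-121),0.0,28,180,effort=12)
xy=GT(0,60);print(xy)
robot.move_ptp([xy[0],xy[1],180+163],down(thG)); robot.hold(.2)
robot.line_to([xy[0],xy[1],111+163],velocity=80); robot.hold(.4)
s=sensors.read_state();print(s["ee_pos"].round(1),s["finger_gap"])
effector.release();robot.hold(.5)
robot.line_to([xy[0],xy[1],190+163],velocity=180)
robot.move_ptp([490,-110,430],down(-np.pi/2));robot.hold(.3);snap("e1")
for n in("scene","side"):
    f=cams.grab_frame(n);cv2.imwrite(f"pics/e_{n}.png",f["pixels"]);np.savez(f"e_{n}.npz",**f)
print(sensors.read_state()["time"])
E
```

```text
gap 21.5 ee [ 428.7 -121.   191. ]
t 34.86 gap after lift 21.7 [-0.  -0.4 -0.9]
[606.70890377 -97.47810069]
[606.7 -97.5 274.2] 22.035152031311153
41.1
```

View pics/e1.png

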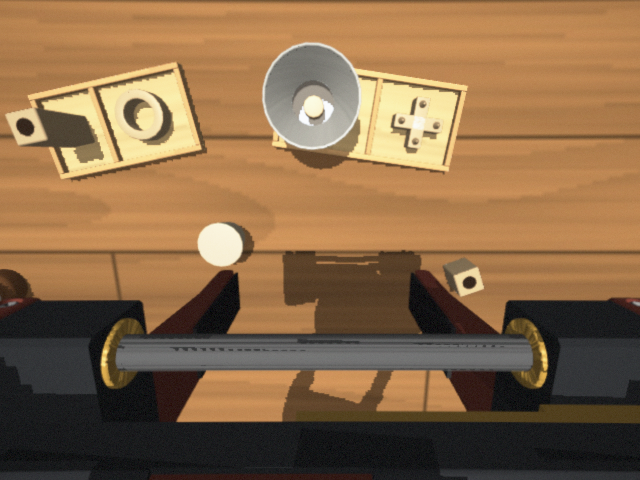

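View pics/e_scene.png

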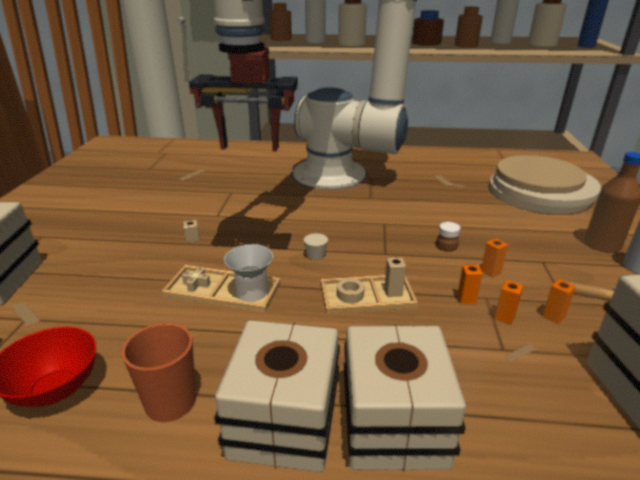

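Everything looks right: the cylinder shows inside the jar at (314,107). I'll check the heights and positions numerically.

```bash
python3 - <<'E'
import meas
from meas import *
from act import thK,tK,thG,tG,rot
f["e1"]=ld("e1.npz");C["e1"]=cloud(f["e1"],f["e1"]["ee"],f["e1"]["rot"])
P,_=C["e1"];print("cyl top",P[107,314])
def loc(r,th,t): print("   local",rot(-th,*(np.array(r[0])-t)).round(1))
_,r=comp("e1",(314,107),25,48,15);loc(r,thG,tG)
_,r=comp("e1",(138,115),22,40,35);loc(r,thK,tK)
_,r=comp("e1",(25,127),65,90,35);loc(r,thK,tK)
_,r=comp("e1",(417,123),22,40,35);loc(r,thG,tG)
comp("e1",(469,282),36,50,20);comp("e1",(220,244),38,50,35)
E
```

```text
cyl top [605.0077126  -98.06562521  35.10330208]
e1 (314, 107) n 370 z 35.0 c [606.2 -96.9] size [20.6 21.1] ang 42.2 mean [605.9 -96.9] minEncl 10.7
   local [-0.6 60.5]
e1 (138, 115) n 1337 z 27.1 c [598.   88.9] size [50.3 51.8] ang 0.6 mean [598.2  88.3] minEncl 26.2
   local [ -0.5 -34. ]
e1 (25, 127) n 1394 z 75.2 c [581.4 170.3] size [31.1 32.1] ang 12.6 mean [581.4 167.2] minEncl 20.6
   local [ 0.6 49. ]
e1 (417, 123) n 1201 z 27.0 c [ 590.1 -209.9] size [45.6 45.1] ang 37.2 mean [ 590.6 -209.5] minEncl 26.8
   local [ -0.9 -53.7]
e1 (469, 282) n 635 z 39.9 c [ 412.9 -277.8] size [30.9 29.9] ang 21.3 mean [ 413.8 -277.1] minEncl 19.7
e1 (220, 244) n 1538 z 42.2 c [457.9   9.5] size [50.1 49.9] ang 26.5 mean [458.6   9.1] minEncl 25.6
```

```bash
python3 -c "
from bench import ticket
print(ticket.job_done())"
```

```text
the job is handed in; nothing more can be done
None
```

Both kits are made up and the job is handed in. My last picture was at about 41 s of the 99 s allowed. No verdict was reported, so this rests on my own checks.

**Placing:** in the last wrist view all four pieces sat within about 1 mm of their target centres. Every top was at the height it should have when resting on the floor.

| Piece | Where | Top height |
|---|---|---|
| Tall post | narrow bay, upright | 75 mm |
| Ring | wide bay, flat | 27 mm |
| Stilt | glaze tray's bay, flat, points up | 27 mm |
| Grinding cylinder | jar, standing on end | 35 mm |

**Left alone:** the short post and plaster bung measured within 1 mm of their starting positions. In the final scene picture the glaze jar and the four orange posts looked unmoved; I did not re-measure those.

**Disagreements:** the scene camera put objects up to about 4 mm further out in x than the wrist camera did. I used the wrist values, and they held at every grasp. The jaw gap on the ring read 50.2 mm for a 52 mm ring, but it held steady. No check failed.

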